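# Unscrew the reverse-threaded burr cap of a coffee grinder

### The arm

A 6-joint arm with a two-finger parallel gripper is mounted at the origin on a cart in front of the work surface, level with it; the furniture and walls round the work are solid. World frame = base frame: x ahead of the robot, y to its left, z up, the work surface at z = 0. Lengths are in m, angles in rad, forces in N, time in s.
With the tool pointing down it reaches from about 0.35 to 0.775 m from the base axis. Payload 7.3 kg.
Tool frame: the origin (TCP) lies between the finger pads; the fingertips stand 8 mm ahead of it and the grasp point (between the pads) lies 11 mm behind it (robot.nose_length is the distance from the TCP to the fingertips, in m); z points along the fingers, y is the line along which they close (so a half turn about z gives the same grasp; the last joint's range is limited). The gripper opens to 92 mm and grips with 3 to 60 N. Pads are 19 mm wide; open, the fingers measure 130 mm over their backs; the gripper's body (75 mm by 190 mm) begins 47 mm behind the grasp point.
Start: joints at [-1.44, 0.342, 1.524, -0, 1.275, -0.146], TCP at [0.143, -0.505, 0.235] pointing down, gripper open.
Joint ranges: [-2.53, 2.53], [-0.77, 2.02], [0.04, 2.7], [-1, 4.14], [0.28, 2.66], [-3.11, 3.11]. Speed limits (rad/s): [2.57, 2.57, 3.14, 3.14, 3.14, 3.14].

### API

Orientations are given as [roll, pitch, yaw] about the fixed x, y, z axes, in that order (R = Rz(yaw) Ry(pitch) Rx(roll)).
In Python, from cell import robot gives the robot as it stands. The module is installed in compiled form; this text tells all that it offers.
- The arm moves only by the shell command python3 -m jog 'ROWS' [FORCE]. ROWS is JSON, a list that holds one entry, the list of rows, each a list of 5 numbers: the gripper's target within -1 to 1 (fully open at 1, half-way at 0, shut at -1), then the shift along the tool's x, y, z in m, then the turn about the tool's z in rad. A call has 1 to 5 rows; each row is the pose to reach, as a shift and turn from the pose commanded when the call began, along the tool's axes at that moment; what a row does not reach only later rows make up. A row lasts 1/12 s, in which the tool goes at most 41.7 mm and 7.16 degrees, less where a joint would pass 70% of its speed; a pose out of reach is approached as far as the arm can. A call with a gripper value outside its range is refused whole. The fingers move at their own pace and stop on an object; FORCE is the grip in N (left out, the last holds). Time passes only in rows, so rows that repeat a pose let the fingers close. It gives the time, the measured TCP pose, the force, the opening and the grip force at its end, in the units of the state.
- robot.observe(): the state, without advancing time (a new reading comes with each control period).
- robot.read_camera(name): name is "scene" or "top" or "wrist"; returns the picture (480x640x3 uint8, red, green, blue); there is no depth.
- robot.camera_model(name): a dict with "camera_matrix" (3x3 intrinsics, pixels), "position" and "attitude" of the camera in the world; the wrist camera has in their place "mount" (4x4, takes a point from camera to tool coordinates, whose origin is the TCP and whose axes are the flange's). Camera axes: x right, y down, z forward; pixel columns grow to the right and rows downward; lengths in m; the calibration is good to about 2 mm. The wrist camera is an equidistant fisheye: a pixel r from the principal point sees the ray r / f radians off the axis. A picture is of the moment at which its call begins: read the wrist's pose just before it. camera_model takes no time and is no camera call.
- robot.hand_in(): hands the job in; it is judged then, once.
The state is a dict: "time": time; "qpos": joint angles; "qvel": joint speeds; "joint_efforts": joint torques, N m; "tool_pos": TCP position; "tool_rot": TCP orientation; "contact_force": force on the tool from outside, world axes, zero at the start; "torque": the same for the moment, N m; "opening": finger opening in m; "grip_force": force on a finger pad.
Only numpy, scipy, OpenCV 4.12 (cv2) and the standard library are available. Lean on these libraries where they do the work, as an engineer would, in place of code of your own. Each camera call takes 0.05 s, during which the arm holds its last target. There are 200 camera calls.

### The job

Open the coffee grinder for cleaning: unscrew its burr cap by the orange bar (the thread is left-handed, so it comes off clockwise and takes several bites), without forcing it, lift it off the neck, and stand it upright, open side down, flat in the white tray, then let go. Set it down gently and leave the other things where they are.

Things in the scene. Friction and masses are not known exactly. Their poses are not given: they have to be found in the camera images.
- grinder: Dark round coffee grinder, 128 mm across, 55 mm high, fixed to the worktop, black chute on its -x side. Origin: centre of its underside, z up. On its centre stands a steel neck, 45 mm high, 57 mm wide over its coarse two-start left-hand thread.
- neck_top (a point): Centre of the top of the grinder's neck, 100 mm above the worktop, on the axis about which the cap turns. Thread lead 30 mm a full turn (4.8 mm a rad), about 4 mm axial play. The cap must climb 45 mm from home to be clear of the neck. Once its thread is passed it lifts straight off, at most rubbing with some 10 N at first.
- burr_cap: Loose ribbed aluminium cap, about 0.18 kg, a round sleeve 70 mm wide and 54 mm high, open below (59 mm wide, 48 mm deep inside), orange grip bar across its top; 85 mm over all. Origin: centre of its lower rim; z up its axis; the bar runs along its x. At the start it is screwed home, rim on the grinder 55 mm above the worktop. It stays where it is when let go.
- cap_bar (a point): Middle of the cap's orange grip bar (60 mm long, 14 wide, 31 high), 69.5 mm above the cap's rim. Turned clockwise seen from above the cap climbs up to 4.8 mm a rad (let the hand rise with it) and is free after 2.2 to 3.0 rad from the start; before that an upward pull meets the thread within 4 mm: turn on, do not force. Anticlockwise jams it.
- tray: Shallow white square tray, 170 x 170 mm outside, 22 mm high, walls and floor 5 mm thick, fixed. Origin: centre of its underside on the worktop; its sides run along its x and y axes.
- tray_in (a point): Centre of the tray's inner floor, 5 mm above the worktop.
- mustard_jar: Bystander: glass jar with a red lid, 56 x 56 x 85 mm, origin under its centre.
- spice_jar: Bystander: spice jar with a dark brown lid, 41 x 41 x 105 mm, origin under its centre.
- glass_short: Bystander: short drinking glass, 84 x 84 x 89 mm, origin under its centre.
- espresso_cup: Bystander: striped espresso cup, 65 x 88 x 50 mm, origin under its centre.
Not all that is in view belongs to the job. What is shaped like the burr_cap but green, purple or yellow is not meant.

How it is judged:
On the way:
1. the burr cap is unscrewed and lifted clear of the grinder's neck (z of burr_cap in the frame of neck_top above 0.003 m and contact force between burr_cap and grinder below 0.1 N), for 0.1 s.
At the end, for the whole second after the job is handed in: The burr cap stands upright (within 0.1 rad), open side down, its rim flat on the tray's floor (within 4 mm) and inside the tray's walls (its axis within 50 mm of the tray's centre along either side), at rest and released (z of burr_cap in the frame of tray_in between -0.004 and 0.004 m and x of burr_cap in the frame of tray_in between -0.05 and 0.05 m and y of burr_cap in the frame of tray_in between -0.05 and 0.05 m and angle between burr_cap's own z axis and vertical below 0.1 rad and linear speed of burr_cap below 0.02 m/s); the robot touches nothing.
It fails at once if the burr cap is forced on the thread (more than 120 N between cap and grinder) (contact force between burr_cap and grinder above 120 N).
It fails at once if the burr cap is dropped or flung (faster than 1 m/s) (linear speed of burr_cap above 1 m/s).
It fails at once if a bystander is moved by more than 20 mm (distance of any of mustard_jar, spice_jar, glass_short, espresso_cup from where it was at the start of the episode above 0.02 m).
It also fails if it takes over 64 s, if anything falls off the work surface, if the arm or the gripper's body presses on something with over 40 N, if the wrist force passes 120 N, or if a joint passes its speed limit or range.

## Working session

There is one attempt and no reset: what is moved stays moved. The work goes in short steps, Python scripts to look and compute and a shell command to move; the robot and the scene stay as the last step left them, time stands still between calls to the robot, and variables do not carry over. Pictures are saved under pics/ and viewed, at most 10 in all, crops included, and the job is handed in when it is done.

```bash
mkdir -p pics; python3 - <<'E'
from cell import robot
import cv2
for n in("scene","top"):
    m=robot.camera_model(n);print(n,m)
    cv2.imwrite(f"pics/{n}0.png",robot.read_camera(n)[:,:,::-1])
print(robot.camera_model("wrist"));print(robot.observe())
E
```

```text
scene {'camera_matrix': array([[472.70411065,   0.        , 323.57581904],
       [  0.        , 472.70411065, 242.70647464],
       [  0.        ,   0.        ,   1.        ]]), 'position': array([0.29499469, 0.55168764, 0.76342165]), 'attitude': array([-2.42180053, -0.00931588, -2.55278664])}
top {'camera_matrix': array([[497.83533931,   0.        , 327.49920874],
       [  0.        , 497.83533931, 227.09577663],
       [  0.        ,   0.        ,   1.        ]]), 'position': array([0.40738745, 0.09722102, 1.23070597]), 'attitude': array([-2.99967505,  0.00378557, -1.55261905])}
{'camera_matrix': array([[371.64829954,   0.        , 321.54100295],
       [  0.        , 371.64829954, 242.50082124],
       [  0.        ,   0.        ,   1.        ]]), 'mount': array([[ 6.22971602e-04, -9.58233904e-01, -2.85984959e-01,
         7.78735712e-02],
       [ 9.99998713e-01,  1.01969282e-03, -1.23829390e-03,
         7.46647584e-04],
       [ 1.47819201e-03, -2.85983820e-01,  9.58233307e-01,
        -1.49393128e-01],
       [ 0.00000000e+00,  0.00000000e+00,  0.00000000e+00,
         1.00000000e+00]])}
{'time': 0.1, 'qpos': array([-1.44001288e+00,  3.42639433e-01,  1.52488723e+00,  2.78312632e-05,
        1.27537580e+00, -1.46016201e-01]), 'qvel': array([-0.00117069, -0.00072511, -0.0031807 , -0.00032143, -0.00068081,
        0.00043414]), 'joint_efforts': array([ 2.66244781e-03, -4.32004809e+01, -2.44694495e+01,  7.19819474e-02,
        5.25439298e-02, -4.97107430e-05]), 'tool_pos': array([ 0.14344921, -0.50468085,  0.23413347]), 'tool_rot': array([-3.14030065e+00, -2.16906214e-04,  2.76791392e-01]), 'contact_force': array([-0.28183194,  0.23149168, -0.24100585]), 'torque': array([ 0.02803565, -0.02583694,  0.03871466]), 'grip_force': 0.0, 'opening': 0.091843366012094}
```

View pics/top0.png

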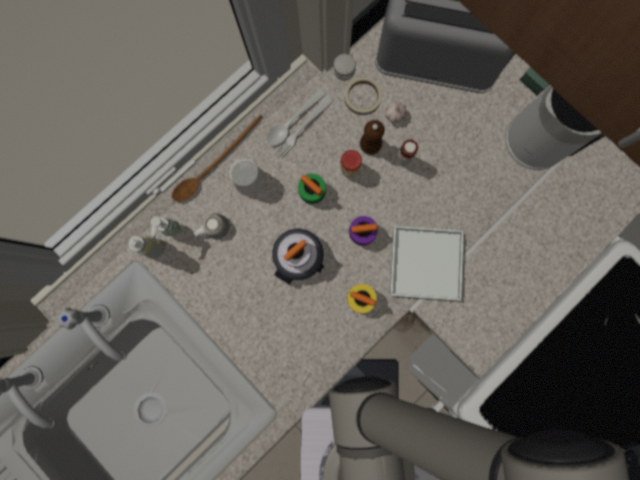

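View pics/scene0.png

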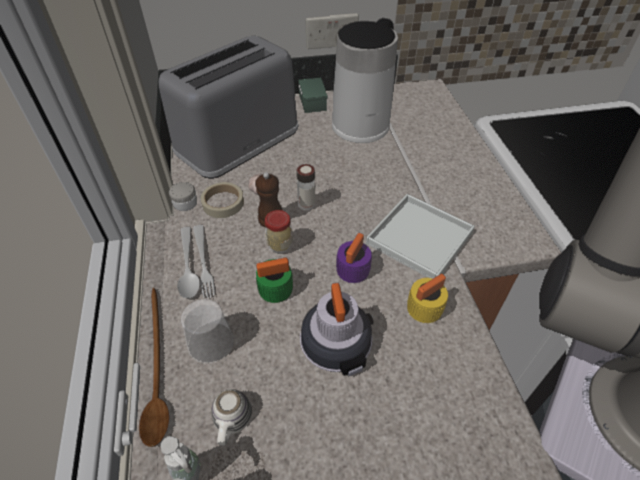

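The top view shows the target cap with its bar at about (296,251), the grinder at about (298,255) and the tray centre at about (428,264). The purple (363,230) and yellow (362,298) decoys stand near the path. Next I enlarge both views around the bar.

```bash
python3 - <<'E'
import cv2,numpy as np
a=cv2.imread("pics/top0.png")[220:290,260:340];b=cv2.imread("pics/scene0.png")[270:350,300:380]
cv2.imwrite("pics/crop.png",np.hstack([cv2.resize(a,(400,350),interpolation=2),cv2.resize(b[:70],(400,350),interpolation=2)]))
E
cat > h.py <<'E'
from cell import robot
import numpy as np
from scipy.spatial.transform import Rotation as Ro
def ray(n,u,v):
    m=robot.camera_model(n);R=Ro.from_euler('xyz',m['attitude']).as_matrix()
    return m['position'],R@np.linalg.inv(m['camera_matrix'])@[u,v,1]
def px(n,u,v,z):
    p,d=ray(n,u,v);return (p+d*(z-p[2])/d[2]).round(4)
def wpx(u,v,z,o):
    m=robot.camera_model('wrist');K=m['camera_matrix'];T=m['mount']
    x=np.array([u-K[0,2],v-K[1,2]])/K[0,0];r=np.hypot(*x)
    d=np.r_[x/r*np.sin(r),np.cos(r)] if r>1e-9 else np.array([0,0,1.])
    R=Ro.from_euler('xyz',o['tool_rot']).as_matrix()
    p=o['tool_pos']+R@T[:3,3];d=R@T[:3,:3]@d
    return (p+d*(z-p[2])/d[2]).round(4)
E
python3 - <<'E'
from h import *
a=px("top",287,259,.14);b=px("top",305,243,.14);print("bar",a,b,(a+b)/2,np.arctan2(*(b-a)[1::-1]))
for n,u,v,z in [("tray",428,264,.005),("t1",394,228,.022),("t2",464,228,.022),("t3",462,300,.022),("t4",392,298,.022),("purple",363,229,.085),("yellow",362,297,.085),("green",312,184,.085),("red",351,157,.085),("glass",245,170,.089),("cup",214,225,.05)]:print(n,px("top",u,v,z))
print("scene bar",px("scene",335,287,.14),px("scene",342,318,.14))
print("grinder", px("top",298,254,.055))
E
```

```text
bar [0.4909 0.1917 0.14  ] [0.5269 0.1531 0.14  ] [0.5089 0.1724 0.14  ] -0.8202366087938269
tray [ 0.4951 -0.1437  0.005 ]
t1 [ 0.5806 -0.0581  0.022 ]
t2 [ 0.5836 -0.2294  0.022 ]
t3 [ 0.409 -0.221  0.022]
t4 [ 0.4107 -0.0531  0.022 ]
purple [0.568 0.022 0.085]
yellow [0.4115 0.023  0.085 ]
green [0.6728 0.1429 0.085 ]
red [0.7399 0.0518 0.085 ]
glass [0.7029 0.3014 0.089 ]
cup [0.5763 0.3771 0.05  ]
scene bar [0.5254 0.1629 0.14  ] [0.4846 0.2062 0.14  ]
grinder [0.5097 0.1734 0.055 ]
```

View pics/crop.png

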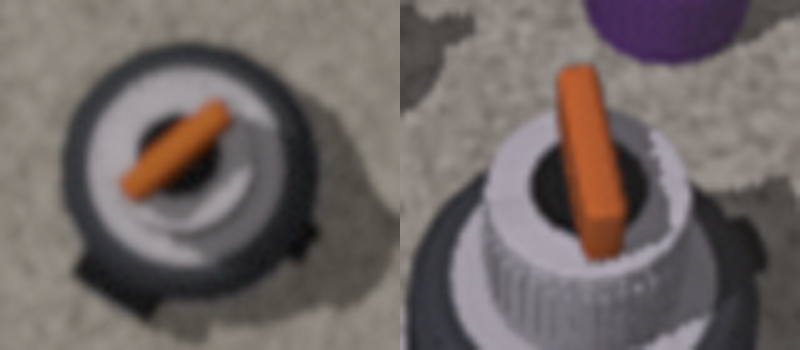

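```bash
cat > go.py <<'E'
import sys
from h import *
x,y,z,w=map(float,sys.argv[1:5]);o=robot.observe()
R=Ro.from_euler('xyz',o['tool_rot']).as_matrix();s=R.T@(np.array([x,y,z])-o['tool_pos'])
dw=(w-o['tool_rot'][2]+np.pi)%(2*np.pi)-np.pi
print('t',o['time'],'shift',s.round(4),'turn',round(-dw,3),'pos',o['tool_pos'].round(4),'yaw',round(o['tool_rot'][2],3),'q',o['qpos'].round(2),'F',o['contact_force'].round(1),'op',round(o['opening'],4),'grip',round(o['grip_force'],1))
E
python3 - <<'E'
from h import *
a=px("top",285.6,257.4,.14);b=px("top",304.4,241.4,.14);print((a+b)/2,np.arctan2(*(b-a)[1::-1]))
a=px("scene",335.6,284,.14);b=px("scene",340.8,314,.14);print((a+b)/2,np.arctan2(*(a-b)[1::-1]))
E
python3 -m jog '[[[1,0.04,-0.026,-0.02,-0.12],[1,0.08,-0.052,-0.04,-0.24],[1,0.11,-0.075,-0.05,-0.36],[1,0.14,-0.1,-0.05,-0.48],[1,0.17,-0.12,-0.05,-0.6]]]'
python3 go.py 0.46 -0.12 0.29 2.34
```

```text
[0.51235 0.1747  0.14   ] -0.8415482286754835
[0.5089 0.1792 0.14  ] -0.8587954892990592
time: 0.52
tool_pos: [0.2695, -0.3484, 0.2853]
tool_rot: [3.14, 0.001, 0.882]
contact_force: [1.5, -1.3, 0.4]
opening: 0.0919
grip_force: 0.0
t 0.5167 shift [ 0.2974  0.0019 -0.0049] turn -1.458 pos [ 0.2695 -0.3484  0.2853] yaw 0.882 q [-1.09  0.14  1.65  0.    1.35 -0.4 ] F [ 1.5 -1.3  0.4] op 0.0919 grip 0.0
```

```bash
python3 -m jog '[[[1,0.04,0,0,-0.12],[1,0.08,0,0,-0.24],[1,0.12,0,0,-0.36],[1,0.16,0,0,-0.48],[1,0.2,0,0,-0.6]]]' >/dev/null
python3 go.py 0.50 0.10 0.29 2.29
```

```text
t 0.9333 shift [ 0.302   0.0762 -0.0056] turn -0.807 pos [ 0.3975 -0.1941  0.2844] yaw 1.483 q [-0.63  0.15  1.64 -0.    1.35 -0.54] F [ 0.2 -1.7 -0.4] op 0.0918 grip 0.0
```

```bash
python3 -m jog '[[[1,0.036,0.01,0,-0.1],[1,0.072,0.02,0,-0.2],[1,0.108,0.03,0,-0.3],[1,0.144,0.04,0,-0.4],[1,0.18,0.05,0,-0.5]]]' >/dev/null
python3 go.py 0.512 0.175 0.29 2.29
```

```text
t 1.35 shift [ 0.159   0.1221 -0.0057] turn -0.308 pos [ 0.4636 -0.0196  0.2843] yaw 1.982 q [-0.21  0.19  1.59 -0.    1.36 -0.62] F [ 0.5 -0.5 -0.9] op 0.092 grip 0.0
```

```bash
python3 -m jog '[[[1,0.032,0.024,0,-0.06],[1,0.064,0.048,0,-0.12],[1,0.096,0.072,0,-0.18],[1,0.128,0.1,0,-0.24],[1,0.16,0.122,0,-0.31]]]' >/dev/null
python3 -m jog '[[[1,0,0,0,0],[1,0,0,0,0]]]' >/dev/null
python3 go.py 0.512 0.175 0.29 2.29
python3 - <<'E'
from h import *
import cv2
o=robot.observe();print(o['tool_pos'],o['tool_rot'])
cv2.imwrite("pics/w1.png",robot.read_camera("wrist")[:,:,::-1])
E
```

```text
t 1.9333 shift [-0.0004 -0.0004 -0.0065] turn 0.0 pos [0.512  0.1756 0.2835] yaw 2.29 q [ 0.19  0.34  1.39 -0.    1.41 -0.53] F [0.7 0.5 0.1] op 0.0917 grip 0.0
[0.51199783 0.17555599 0.28351968] [-3.14004103e+00 -6.72615526e-04  2.29047099e+00]
```

View pics/w1.png

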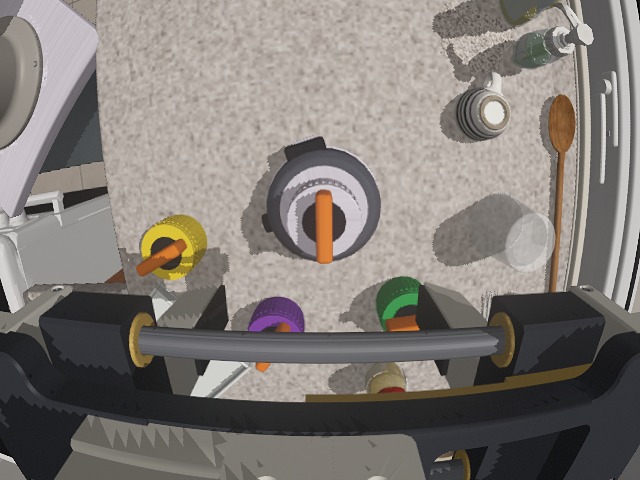

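The wrist view shows the orange bar centred at about column 324.5. Its top face runs from row 192 to row 262, almost parallel to tool x.

```bash
python3 - <<'E'
from h import *
o=robot.observe()
a=wpx(323.5,192,.138,o);b=wpx(325.5,261,.14,o);print(a,b,(a+b)/2,np.linalg.norm(a-b),np.arctan2(*(a-b)[1::-1]))
E
python3 go.py 0.512 0.176 0.137 2.29
```

```text
[0.4929 0.1986 0.138 ] [0.5322 0.1562 0.14  ] [0.51255 0.1774  0.139  ] 0.05784678037713076 2.3182689875128393
t 1.9833 shift [0.0013 0.0015 0.1467] turn -0.002 pos [0.512  0.1741 0.2838] yaw 2.288 q [ 0.19  0.34  1.39 -0.    1.41 -0.53] F [-0.3 -0.9  0.2] op 0.0917 grip 0.0
```

```bash
python3 -m jog '[[[1,0.001,0.001,0.03,-0.015],[1,0.002,0,0.06,-0.015],[1,0.002,0,0.09,-0.015],[1,0.002,0,0.12,-0.015],[1,0.002,0,0.14,-0.015]]]' >/dev/null
python3 go.py 0.512 0.1765 0.120 2.305
```

```text
t 2.4 shift [0.001  0.0041 0.022 ] turn -0.006 pos [0.5097 0.1731 0.142 ] yaw 2.299 q [ 0.19  0.46  1.62 -0.    1.07 -0.54] F [-0.4  1.2 -0.5] op 0.0918 grip 0.0
```

```bash
python3 -m jog '[[[1,0.001,0.002,0.015,-0.006],[1,0.001,0.002,0.022,-0.006],[1,0.001,0.002,0.022,-0.006],[1,0.001,0.002,0.022,-0.006]]]' >/dev/null
python3 go.py 0.512 0.1765 0.120 2.305
python3 -m jog '[[[-0.5,0,0,0,0],[-0.5,0,0,0,0],[-0.5,0,0,0,0],[-0.5,0,0,0,0],[-0.5,0,0,0,0]]]' 30
python3 go.py 0.512 0.1765 0.120 2.305
```

```text
t 2.7333 shift [ 0.0002 -0.      0.003 ] turn 0.001 pos [0.5122 0.1764 0.123 ] yaw 2.306 q [ 0.19  0.49  1.63 -0.    1.02 -0.54] F [-0.1  0.   0.2] op 0.0915 grip 0.0
time: 3.15
tool_pos: [0.512, 0.1774, 0.1229]
tool_rot: [3.141, 0.0, 2.308]
contact_force: [0.7, -0.1, -0.7]
opening: 0.063
grip_force: 0.0
t 3.15 shift [-0.0006 -0.0006  0.0029] turn 0.003 pos [0.512  0.1774 0.1229] yaw 2.308 q [ 0.19  0.49  1.63 -0.    1.02 -0.54] F [ 0.7 -0.1 -0.7] op 0.063 grip 0.0
```

```bash
for i in 1 2; do python3 -m jog '[[[-1,0,0,0.001,0],[-1,0,0,0.001,0],[-1,0,0,0.001,0],[-1,0,0,0.001,0],[-1,0,0,0.001,0]]]' 35; done
python3 go.py 0.512 0.1765 0.120 2.305
```

```text
time: 3.57
tool_pos: [0.5118, 0.1773, 0.1214]
tool_rot: [-3.141, -0.0, 2.308]
contact_force: [-0.8, -0.0, -0.4]
opening: 0.0295
grip_force: 0.0
time: 3.98
tool_pos: [0.5117, 0.1772, 0.1202]
tool_rot: [-3.141, -0.0, 2.308]
contact_force: [0.4, -0.2, -2.0]
opening: 0.0137
grip_force: 35.0
t 3.9833 shift [-0.0007 -0.0003  0.0002] turn 0.003 pos [0.5117 0.1772 0.1202] yaw 2.308 q [ 0.19  0.49  1.64 -0.    1.02 -0.55] F [ 0.4 -0.2 -2. ] op 0.0137 grip 35.0
```

```bash
python3 -m jog '[[[-1,0,0,-0.0002,0.05],[-1,0,0,-0.0005,0.1],[-1,0,0,-0.0007,0.15],[-1,0,0,-0.001,0.2],[-1,0,0,-0.0012,0.25]]]'
python3 -c "
from cell import robot;print(robot.observe()['torque'])"
```

```text
time: 4.4
tool_pos: [0.5116, 0.1772, 0.1214]
tool_rot: [-3.141, -0.0, 2.055]
contact_force: [0.5, 0.9, -1.9]
opening: 0.0137
grip_force: 35.0
[ 0.02866198 -0.14920045  0.02623622]
```

```bash
for i in 1 2; do python3 -m jog '[[[-1,0,0,-0.0004,0.08],[-1,0,0,-0.0008,0.16],[-1,0,0,-0.0011,0.24],[-1,0,0,-0.0015,0.32],[-1,0,0,-0.0019,0.4]]]' | grep -v opening; done
python3 -c "
from cell import robot;print(robot.observe()['torque'])"
```

```text
time: 4.82
tool_pos: [0.5117, 0.1773, 0.1233]
tool_rot: [-3.141, 0.0, 1.654]
contact_force: [0.6, 0.3, -2.2]
grip_force: 35.0
time: 5.23
tool_pos: [0.512, 0.1774, 0.1253]
tool_rot: [3.141, -0.0, 1.254]
contact_force: [1.5, 1.4, -2.1]
grip_force: 35.0
[ 0.21663439 -0.24920989 -0.00026893]
```

```bash
for i in 1 2 3; do python3 -m jog '[[[-1,0,0,-0.0004,0.08],[-1,0,0,-0.0008,0.16],[-1,0,0,-0.0011,0.24],[-1,0,0,-0.0015,0.32],[-1,0,0,-0.0019,0.4]]]' | grep -v opening; done
python3 -c "
from cell import robot;o=robot.observe();print(o['torque'],o['qpos'])"
```

```text
time: 5.65
tool_pos: [0.5123, 0.1776, 0.1274]
tool_rot: [3.141, -0.001, 0.854]
contact_force: [2.0, 0.7, -1.9]
grip_force: 35.0
time: 6.07
tool_pos: [0.5126, 0.1774, 0.1294]
tool_rot: [3.141, -0.002, 0.454]
contact_force: [2.5, 0.3, -2.3]
grip_force: 35.0
time: 6.48
tool_pos: [0.5127, 0.1773, 0.1313]
tool_rot: [3.142, -0.002, 0.054]
contact_force: [2.2, 0.0, -1.9]
grip_force: 35.0
[ 0.11149754 -0.59441405  0.02876024] [ 1.91776031e-01  4.76187957e-01  1.62260881e+00 -3.38169560e-04
  1.04086692e+00  1.70888880e+00]
```

2.25 rad so far with very low forces, and joint 6 is at 1.71, so there is range left to finish in one bite.

```bash
for i in 1 2; do python3 -m jog '[[[-1,0,0,-0.0004,0.08],[-1,0,0,-0.0008,0.16],[-1,0,0,-0.0011,0.24],[-1,0,0,-0.0015,0.32],[-1,0,0,-0.0019,0.4]]]' | grep -v opening; done
python3 -m jog '[[[-1,0,0,-0.001,0],[-1,0,0,-0.002,0],[-1,0,0,-0.003,0],[-1,0,0,-0.003,0]]]'
```

```text
time: 6.9
tool_pos: [0.5128, 0.1772, 0.1332]
tool_rot: [-3.141, -0.002, -0.346]
contact_force: [2.1, 0.2, -2.2]
grip_force: 35.0
time: 7.32
tool_pos: [0.5128, 0.1771, 0.1351]
tool_rot: [-3.14, -0.002, -0.746]
contact_force: [2.5, -0.8, -2.8]
grip_force: 35.0
time: 7.65
tool_pos: [0.5125, 0.1768, 0.1381]
tool_rot: [-3.141, -0.001, -0.74]
contact_force: [3.9, -2.8, -3.5]
opening: 0.0137
grip_force: 35.0
```

```bash
python3 - <<'E'
from h import *
import cv2
cv2.imwrite("pics/s2.png",cv2.resize(robot.read_camera("scene")[210:390,240:460,::-1],(733,600),interpolation=2))
E
```

```text
(no output)
```

View pics/s2.png

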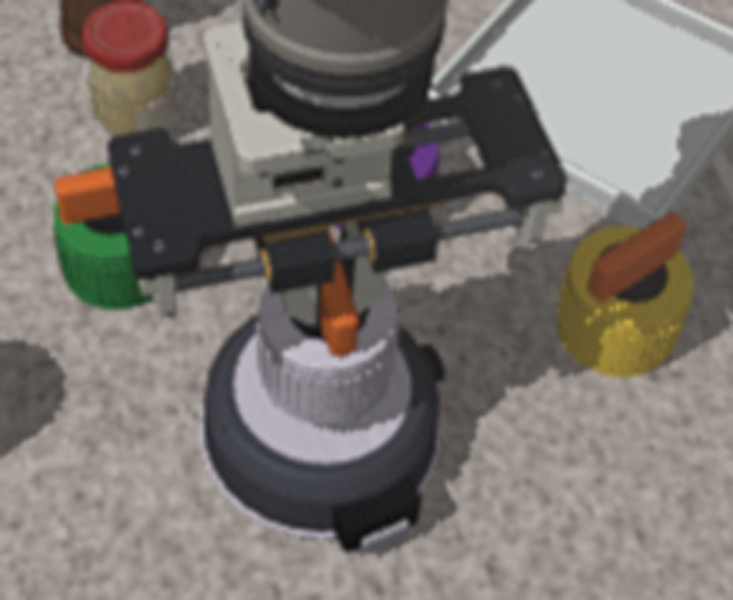

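The hand still holds the bar and the cap has risen on its thread. The forces are small, so I lift slowly.

```bash
python3 -m jog '[[[-1,0,0,-0.001,0],[-1,0,0,-0.002,0],[-1,0,0,-0.003,0],[-1,0,0,-0.004,0],[-1,0,0,-0.004,0]]]'
python3 go.py 0.512 0.177 0.19 -0.74
```

```text
time: 8.12
tool_pos: [0.5124, 0.1769, 0.1422]
tool_rot: [-3.141, -0.001, -0.74]
contact_force: [3.6, -2.6, -3.4]
opening: 0.0137
grip_force: 35.0
t 8.1167 shift [-0.0003  0.0002 -0.0478] turn -0.0 pos [0.5124 0.1769 0.1422] yaw -0.74 q [ 0.19  0.46  1.61 -0.    1.07  2.5 ] F [ 3.6 -2.6 -3.4] op 0.0137 grip 35.0
```

```bash
for i in 1 2 ; do python3 -m jog '[[[-1,0,0,-0.003,0],[-1,0,0,-0.006,0],[-1,0,0,-0.009,0],[-1,0,0,-0.012,0],[-1,0,0,-0.015,0]]]' | grep -v rot; done
python3 go.py 0.512 0.177 0.23 -0.74
```

```text
time: 8.53
tool_pos: [0.5116, 0.1775, 0.1571]
contact_force: [2.4, -0.8, -3.3]
opening: 0.0138
grip_force: 35.0
time: 8.95
tool_pos: [0.5115, 0.1774, 0.1722]
contact_force: [-0.6, -0.2, -2.2]
opening: 0.0138
grip_force: 35.0
t 8.95 shift [ 0.0006  0.     -0.0578] turn -0.002 pos [0.5115 0.1774 0.1722] yaw -0.742 q [0.19 0.43 1.57 0.   1.14 2.5 ] F [-0.6 -0.2 -2.2] op 0.0138 grip 35.0
```

```bash
python3 -m jog '[[[-1,0,0,-0.01,0],[-1,0,0,-0.02,0],[-1,0,0,-0.035,0],[-1,0,0,-0.05,0],[-1,0,0,-0.06,0]]]' | grep -v rot
python3 go.py 0.495 -0.141 0.23 -0.74
```

```text
time: 9.37
tool_pos: [0.5124, 0.1774, 0.2344]
contact_force: [0.1, 0.6, -1.5]
opening: 0.0137
grip_force: 35.0
t 9.3667 shift [0.2024 0.2465 0.0042] turn -0.002 pos [0.5124 0.1774 0.2344] yaw -0.742 q [ 0.19  0.37  1.48 -0.    1.29  2.5 ] F [ 0.1  0.6 -1.5] op 0.0137 grip 35.0
```

```bash
for i in 1 2; do python3 -m jog '[[[-1,0.012,0.015,0,0],[-1,0.03,0.037,0,0],[-1,0.05,0.061,0,0],[-1,0.07,0.086,0,0],[-1,0.085,0.104,0,0]]]' | grep -v rot; done
python3 go.py 0.495 -0.141 0.23 -0.74
```

```text
time: 9.78
tool_pos: [0.5039, 0.0412, 0.2327]
contact_force: [0.1, 0.6, -1.8]
opening: 0.0138
grip_force: 35.0
time: 10.2
tool_pos: [0.4963, -0.0932, 0.2328]
contact_force: [0.2, 0.7, -2.2]
opening: 0.0132
grip_force: 35.0
t 10.2 shift [0.0314 0.0361 0.0028] turn -0.003 pos [ 0.4963 -0.0932  0.2328] yaw -0.743 q [-0.34  0.31  1.58 -0.    1.25  1.98] F [ 0.2  0.7 -2.2] op 0.0132 grip 35.0
```

```bash
python3 -m jog '[[[-1,0.014,0.017,0,0],[-1,0.026,0.03,0,0],[-1,0.031,0.036,0.01,0],[-1,0.031,0.036,0.03,0],[-1,0.031,0.036,0.05,0]]]' | grep -v rot
python3 -m jog '[[[-1,0,0,0.02,0],[-1,0,0,0.04,0],[-1,0,0,0.055,0],[-1,0,0,0.065,0],[-1,0,0,0.07,0]]]' | grep -v rot
python3 -m jog '[[[-1,0,0,0,0],[-1,0,0,0,0]]]' >/dev/null
python3 go.py 0.495 -0.141 0.07 -0.74
python3 - <<'E'
from h import *
import cv2
a=robot.read_camera("scene")[130:310,310:530,::-1]
cv2.imwrite("pics/s3.png",cv2.resize(a,(733,600),interpolation=2))
E
```

```text
time: 10.62
tool_pos: [0.4953, -0.1387, 0.1817]
contact_force: [-0.8, 0.4, -2.6]
opening: 0.0137
grip_force: 35.0
time: 11.03
tool_pos: [0.4944, -0.1376, 0.1105]
contact_force: [0.3, 0.4, -3.1]
opening: 0.014
grip_force: 35.0
t 11.2 shift [0.0014 0.0023 0.0424] turn -0.002 pos [ 0.4955 -0.1384  0.1124] yaw -0.742 q [-0.42  0.46  1.72 -0.    0.96  1.89] F [ 0.1  0.4 -1.8] op 0.0139 grip 35.0
```

View pics/s3.png

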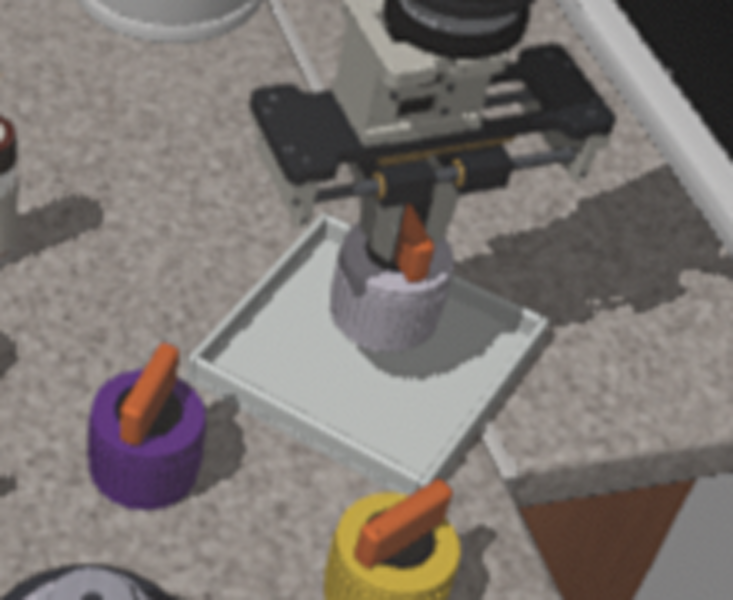

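The cap hangs upright over the tray's middle, still above the floor. I lower it and creep to contact.

```bash
python3 -m jog '[[[-1,0.001,0.002,0.01,0],[-1,0.001,0.002,0.02,0],[-1,0.001,0.002,0.028,0],[-1,0.001,0.002,0.034,0],[-1,0.001,0.002,0.036,0]]]' | grep -v rot
python3 -m jog '[[[-1,0,0,0.001,0],[-1,0,0,0.002,0],[-1,0,0,0.003,0],[-1,0,0,0.004,0],[-1,0,0,0.004,0]]]'
```

```text
time: 11.67
tool_pos: [0.4937, -0.1403, 0.0745]
contact_force: [-0.5, 0.9, -2.0]
opening: 0.0139
grip_force: 35.0
time: 12.08
tool_pos: [0.4945, -0.1406, 0.072]
tool_rot: [3.142, -0.0, -0.742]
contact_force: [-0.0, 1.0, -1.9]
opening: 0.0137
grip_force: 35.0
```

```bash
for i in 1 2; do python3 -m jog '[[[-1,0,0,0.0005,0],[-1,0,0,0.001,0],[-1,0,0,0.0015,0],[-1,0,0,0.0015,0]]]' | grep -v rot; done
```

```text
time: 12.42
tool_pos: [0.4944, -0.1406, 0.0705]
contact_force: [-0.4, 0.5, -2.8]
opening: 0.0138
grip_force: 35.0
time: 12.75
tool_pos: [0.4945, -0.1407, 0.0702]
contact_force: [-2.8, 0.3, 9.2]
opening: 0.0132
grip_force: 35.0
```

Contact at z = 0.070, as expected. I release, then retreat straight up.

```bash
python3 -m jog '[[[-0.7,0,0,0,0],[-0.5,0,0,0,0],[-0.3,0,0,0,0],[0,0,0,0,0],[0,0,0,0,0]]]'
for i in 1 2; do python3 -m jog '[[[0.5,0,0,0,0],[0.5,0,0,0,0],[0.5,0,0,0,0],[0.5,0,0,0,0],[0.5,0,0,0,0]]]'|grep -v rot; done
for i in 1 2; do python3 -m jog '[[[0.5,0,0,-0.01,0],[0.5,0,0,-0.025,0],[0.5,0,0,-0.04,0],[0.5,0,0,-0.055,0],[0.5,0,0,-0.07,0]]]'|grep -v rot; done
python3 -m jog '[[[0.5,0,0,0,0],[0.5,0,0,0,0]]]' >/dev/null
python3 - <<'E'
from h import *
import cv2
o=robot.observe();print(o['tool_pos'])
a=robot.read_camera("scene")[130:310,310:530,::-1];b=robot.read_camera("wrist")[:,:,::-1]
cv2.imwrite("pics/f.png",np.hstack([cv2.resize(a,(400,330),interpolation=2),cv2.resize(b,(400,330))]))
E
```

```text
time: 13.17
tool_pos: [0.4946, -0.1406, 0.0689]
tool_rot: [3.142, -0.0, -0.742]
contact_force: [0.1, -0.2, 0.8]
opening: 0.0359
grip_force: 0.0
time: 13.58
tool_pos: [0.4945, -0.1406, 0.0689]
contact_force: [0.6, 0.3, 0.3]
opening: 0.0674
grip_force: 0.0
time: 14.0
tool_pos: [0.4945, -0.1406, 0.069]
contact_force: [-1.2, 0.3, -0.5]
opening: 0.0691
grip_force: 0.0
time: 14.42
tool_pos: [0.4945, -0.1406, 0.1405]
contact_force: [0.4, -0.1, -0.0]
opening: 0.0687
grip_force: 0.0
time: 14.83
tool_pos: [0.4943, -0.1405, 0.2101]
contact_force: [0.7, 0.3, 0.2]
opening: 0.0688
grip_force: 0.0
[ 0.49467448 -0.14064914  0.20954287]
```

View pics/f.png

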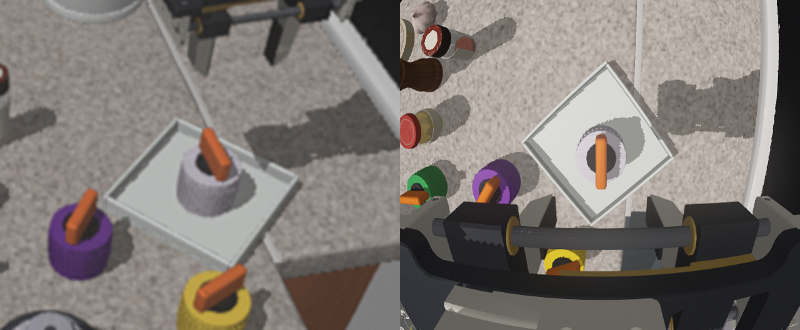

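The cap stands upright in the middle of the tray (at about (210,185) in the left panel). It is released, and the hand is well clear above it.

```bash
python3 -c "
from cell import robot;print(robot.hand_in())"
```

```text
the job is handed in; nothing more can be done
None
```

The burr cap was unscrewed in one continuous 3.05 rad turn with low wrist forces throughout, lifted off the neck, and set upright in the middle of the tray. It is released, and I handed the job in at about 15 s; the hand-in returned no verdict.

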